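# Pack and wedge a split breakfast board shut

### The arm

A 6-joint arm with a two-finger parallel gripper is mounted at the origin on a cart in front of the work surface, level with it; the furniture and walls round the work are solid. World frame = base frame: x ahead of the robot, y to its left, z up, the work surface at z = 0. Lengths are in m, angles in rad, forces in N, time in s.
With the tool pointing down it reaches from about 0.275 to 0.825 m from the base axis. Payload 4.9 kg.
Tool frame: the origin (TCP) lies midway between the tips of the shut fingers; the grasp point (between the pads) lies 19 mm behind it (bot.grip_depth is the distance from the TCP to the grasp point, in m); z points along the fingers, y is the line along which they close (so a half turn about z gives the same grasp; the last joint's range is limited). The gripper opens to 85 mm and grips with 20 to 120 N. Pads are 22 mm wide; open, the fingers measure 114 mm over their backs; the gripper's body (76 mm by 85 mm) begins 54 mm behind the grasp point. The pads swing forward as they close: fully open they stand 13 mm farther back than shut.
Start: joints at [-1.477, 0.326, -0.193, 1.052, 0, 1.437], TCP at [0.124, -0.536, 0.231] pointing down, gripper open.
Joint ranges: [-2.65, 2.65], [-0.97, 1.79], [-1.3, 1.35], [-1.93, 2.1], [-1.47, 1.37], [-3.14, 3.14]. Speed limits (rad/s): [2.57, 2.57, 3.14, 3.14, 3.14, 3.14].

### API

Orientations are given as a unit quaternion [w, x, y, z].
In Python, from cell import bot gives the robot as it stands. Calls block until the motion is done:
- bot.move_pose(position, orientation): joint-space move of the TCP to a pose.
- bot.move_linear(position, speed=0.15, rotation=None, until_force=None): straight line of the TCP; rotation=None keeps the orientation; speed is the mean speed in m/s. With until_force (N) it stops when the force on the tool has changed by that much, and returns True; else False.
- bot.goto_joints(angles): joint-space move.
- bot.set_gripper(opening, grasp_force=None): opening from 0.0 (shut) to 1.0 (fully open); grasp_force is the grip in N (None keeps the last); returns when the fingers have stopped.
- bot.wait(seconds).
- bot.solve_ik(position, orientation): joint angles nearest the present ones, or None.
- bot.camera(name): name is "side" or "top" or "wrist"; returns the picture (400x640x3 uint8, red, green, blue); there is no depth.
- bot.calibration(name): a dict with "mtx" (3x3 intrinsics, pixels), "extrinsics" (4x4, takes a point from world to camera coordinates); the wrist camera has in their place "hand_eye" (4x4, takes a point from camera to tool coordinates, whose origin is the TCP and whose axes are the flange's). Camera axes: x right, y down, z forward; pixel columns grow to the right and rows downward; lengths in m; the calibration is good to about 2 mm. A picture is of the moment at which its call begins: read the wrist's pose just before it. calibration takes no time and is no camera call.
A pose or a line that the arm cannot do raises bot.PlanningError and nothing moves.
- bot.close_job(): hands the job in; it is judged then, once.
Trained networks look in the newest picture that a camera, given by its name, has taken for a name from the list of things; names that differ only in an ending like _2 or _b are one class to them, and where a whole thing is asked for, a point or a joint stands for the part that bears it (a point fixed in the world has none). Each returns a list of dicts, best first, with "confidence" (0 to 1); they miss things now and then, are a little off and sometimes report something else, mostly with a low value. They report only what shows in the picture. A call takes as long as a camera call. They do not tell look-alikes from the thing itself.
- bot.search_frame(camera, thing): "bbox" ([left, top, width, height] in pixels, round what is visible of it).
Readings, each from a call of its own:
- bot.read_clock(): time.
- bot.read_joint_positions(): joint angles.
- bot.read_joint_vel(): joint speeds.
- bot.read_joint_efforts(): joint torques, N m.
- bot.read_position(): TCP position.
- bot.read_tool_rot(): TCP orientation.
- bot.read_ft_force(): force on the tool from outside, world axes, zero at the start.
- bot.read_moment(): the same for the moment, N m.
- bot.read_gripper_width(): opening from 0.0 (shut) to 1.0 (fully open).
- bot.read_finger_force(): force on a finger pad.
Only numpy, scipy, OpenCV 4.12 (cv2) and the standard library are available. Lean on these libraries where they do the work, as an engineer would, in place of code of your own. Each camera call takes 0.05 s, during which the arm holds its last target. There are 200 camera calls.

### The job

A split breakfast board lies in a clamping frame with its crack still a little open. Stand packers from the rack upright in the gap between the sliding jaw and the sloping end stop, as many as it takes for the orange wedge to bite (the narrow blue one first, against the jaw, then the wider white one if there is still too much room), then push the wedge down between the packers and the end stop, its slope against the stop's slope, until the crack is fully shut and you feel the wedge go tight. Finish still gripping the wedge and pressing it down; leave a packer you do not need in the rack, and the mug, plate and tape where they are.

Things in the scene. Friction and masses are not known exactly. Their poses are not given: they have to be found in the camera images.
- clamp_frame: fixed plywood clamping frame, 285 mm long (x -190 to +95), 140 wide (y), floor 10 mm thick. Origin on its underside, in line with the jaw face as it stands when the crack is shut (x = 0); x points from the board across the gap to the end stop, z up. One board half (22 mm thick) is fixed against the dark block at the -x end
- split (a joint): opening of the crack in m: 0 shut, at most 0.014; starts 0.006 to 0.012. The loose half of the board and the aluminium jaw in front of it slide together along the frame's x, toward the end stop as it grows; about 2 N of friction, stays where it is left
- jaw_foot (a point): bottom middle of the sliding jaw's upright face, at the level of the frame's floor top (10 mm above the table). The jaw is 70 mm wide (y) and its top is 40 mm above the floor top
- end_stop: fixed aluminium stop, 70 mm wide (y), 40 mm high, low black knobs beside it (20 mm high). Origin: foot of its sloping face, middle, at floor-top level; axes as the frame's. The face leans away from the jaw 0.4 mm per mm of height (top edge at x = 16 mm). Floor-level gap with the crack shut: 17.5 to 34.5 mm; under 25 it takes the narrow packer and the wedge, above that both packers
- rack: fixed light wooden rack, 122 x 82 x 36 mm; origin at the middle of its underside. Slots along its x: narrow packer at -46, wide packer at -10, wedge foot at +30 mm; slot floor 6 mm above the table
- packer_narrow: narrow blue plastic packer with a grey dot: an upright plate 10 mm thick (its x), 30 mm wide (its y), 75 mm tall, 45 g; origin at the middle of its foot, z up. Starts in a slot of the rack, foot 6 mm above the table, top 45 mm clear of the rack; pinch it across its width with the fingertips 45 mm or more above its foot, to clear rack and jaw
- packer_wide: wider white plastic packer with a grey dot: an upright plate 10 mm thick (its x), 46 mm wide (its y), 75 mm tall, 45 g; origin at the middle of its foot, z up. Starts in a slot of the rack, foot 6 mm above the table, top 45 mm clear of the rack; pinch it across its width with the fingertips 45 mm or more above its foot, to clear rack and jaw
- wedge: orange wedge, 62 mm wide (y), 80 tall, 80 g; origin mid-foot, z up. Foot x -8 to +8 mm; -x face upright, +x face slopes out 0.4 mm per mm up to 45 mm height and mates with the end stop; above it a grip block x -7 to +19 mm. Stands in the rack, foot 6 mm above the table, slope to the rack's +x (within 0.5 rad of the frame's x); pinch across its width at about x = +5 mm
- mug: purple mug with a handle, 90 x 119 x 95 mm, a bystander; origin at the middle of its underside
- side_plate: round green side plate, 200 mm across, 19 mm high, a bystander; origin at the middle of its underside
- tape_roll: black roll of tape lying flat, 55 mm across, 19 mm high, a bystander; origin at the middle of its underside
Things that resemble listed ones, but are neither listed nor needed, are in the scene too. There is more than one size of the wedge; the one meant has the size given above.

How it is judged:
At the end, for the whole second after the job is handed in: Crack open under 1.5 mm. Wedge upright (0.15 rad), slope to the stop, foot 5 mm or more below its top, over 2 N on the stop, on a packer and in the fingers. Packers upright (0.2 rad): narrow on the gap floor, middle within 12 mm of the jaw; wide in the gap or the rack (value of joint split below 0.0015 m and contact force between wedge and end_stop above 2 N and (contact force between wedge and packer_narrow above 2 N or contact force between wedge and packer_wide above 2 N) and contact force between the fingers and wedge above 2 N and angle between wedge's own z axis and vertical below 0.15 rad and z of wedge in the frame of clamp_frame below 0.045 m and x of packer_narrow in the frame of clamp_frame between 0 and 0.05 m and y of packer_narrow in the frame of clamp_frame between -0.02 and 0.02 m and z of packer_narrow in the frame of clamp_frame between 0.006 and 0.016 m and angle between packer_narrow's own z axis and vertical below 0.2 rad and ((x of packer_wide in the frame of clamp_frame between 0 and 0.05 m and y of packer_wide in the frame of clamp_frame between -0.02 and 0.02 m and z of packer_wide in the frame of clamp_frame between 0.006 and 0.016 m and angle between packer_wide's own z axis and vertical below 0.2 rad) or (x of packer_wide in the frame of rack between -0.06 and 0.01 m and y of packer_wide in the frame of rack between -0.012 and 0.012 m and z of packer_wide in the frame of rack between 0 and 0.014 m and angle between packer_wide's own z axis and vertical below 0.2 rad)) and x of packer_narrow in the frame of jaw_foot below 0.012 m and x of clamp_frame in the frame of wedge below 0 m); the arm keeps its last pose, push and grip.
It fails at once if the mug is shifted more than 25 mm (distance of mug from where it was at the start of the episode above 0.025 m).
It fails at once if the side plate is shifted more than 25 mm (distance of side_plate from where it was at the start of the episode above 0.025 m).
It fails at once if the tape roll is shifted more than 25 mm (distance of tape_roll from where it was at the start of the episode above 0.025 m).
It also fails if it takes over 67 s, if anything falls off the work surface, if the arm or the gripper's body presses on something with over 40 N, if the wrist force passes 120 N, or if a joint passes its speed limit or range.

## Working session

There is one attempt and no reset: what is moved stays moved. The work goes in short steps, each a Python script; the robot and the scene stay as the last script left them, time stands still between calls to the robot, and variables do not carry over. Pictures are saved under pics/ and viewed, at most 10 in all, crops included, and the job is handed in when it is done.

```bash
mkdir -p pics; ls
python3 - <<'E'
from cell import bot
import cv2,numpy as np
for n in ["top","side"]:
    im=bot.camera(n); cv2.imwrite(f"pics/{n}0.png",im[:,:,::-1])
    c=bot.calibration(n); print(n,c["mtx"].round(1).tolist(),c["extrinsics"].round(4).tolist())
    for t in ["clamp_frame","end_stop","rack","packer_narrow","packer_wide","wedge","jaw_foot","mug","side_plate","tape_roll"]:
        print(t,[(np.round(d["bbox"]).astype(int).tolist(),round(d["confidence"],2)) for d in bot.search_frame(n,t)][:4])
print(bot.calibration("wrist"))
print(bot.read_clock(),bot.read_tool_rot(),bot.read_position())
E
```

```text
pics
top [[380.4, 0.0, 313.3], [0.0, 380.4, 200.0], [0.0, 0.0, 1.0]] [[-0.0275, -0.9996, -0.0013, -0.067], [-0.996, 0.0275, -0.0855, 0.5979], [0.0855, -0.001, -0.9963, 0.9149], [0.0, 0.0, 0.0, 1.0]]
clamp_frame [([146, 205, 130, 81], 0.87), ([191, 219, 46, 55], 0.59)]
end_stop [([238, 212, 26, 52], 0.91)]
rack [([327, 205, 55, 37], 0.59), ([236, 210, 25, 54], 0.39)]
packer_narrow [([333, 213, 7, 17], 0.61)]
packer_wide []
wedge [([297, 257, 31, 47], 0.69), ([401, 226, 48, 26], 0.6), ([362, 209, 18, 29], 0.57), ([239, 214, 26, 48], 0.44)]
jaw_foot [([189, 217, 46, 56], 0.89), ([362, 211, 17, 25], 0.17)]
mug [([170, 113, 52, 40], 0.8)]
side_plate [([284, 97, 78, 76], 0.97)]
tape_roll [([252, 154, 22, 22], 0.5)]
side [[476.4, 0.0, 323.5], [0.0, 476.4, 199.3], [0.0, 0.0, 1.0]] [[-0.9217, -0.3874, -0.0216, 0.5394], [-0.1874, 0.4934, -0.8494, 0.2011], [0.3397, -0.7788, -0.5273, 1.1123], [0.0, 0.0, 0.0, 1.0]]
clamp_frame [([287, 240, 80, 88], 0.66)]
end_stop [([314, 236, 52, 23], 0.72), ([304, 245, 54, 46], 0.2)]
rack [([339, 188, 45, 28], 0.8)]
packer_narrow [([348, 185, 14, 14], 0.44)]
pa
[... 287 characters left out ...]
], 0.4)]
tape_roll [([277, 225, 13, 12], 0.69), ([314, 237, 50, 19], 0.29)]
{'mtx': array([[344.88446533,   0.        , 316.09227624],
       [  0.        , 344.88446533, 200.05363853],
       [  0.        ,   0.        ,   1.        ]]), 'hand_eye': array([[-9.25763115e-04, -9.50451216e-01, -3.10872366e-01,
         7.91627118e-02],
       [ 9.99999478e-01, -7.45696295e-04, -6.98082895e-04,
        -4.51749038e-04],
       [ 4.31677365e-04, -3.10872850e-01,  9.50451411e-01,
        -1.43965461e-01],
       [ 0.00000000e+00,  0.00000000e+00,  0.00000000e+00,
         1.00000000e+00]])}
1.1 [-3.58871612e-06  9.93520011e-01  1.13657321e-01 -1.71313869e-05] [ 0.12421124 -0.53580908  0.23127189]
```

Run:
```python
import cv2
a=cv2.imread("pics/top0.png")[90:320,130:460]
cv2.imwrite("pics/top0c.png",cv2.resize(a,None,fx=2.4,fy=2.4,interpolation=cv2.INTER_CUBIC))
```

```text
(no output)
```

View pics/top0c.png

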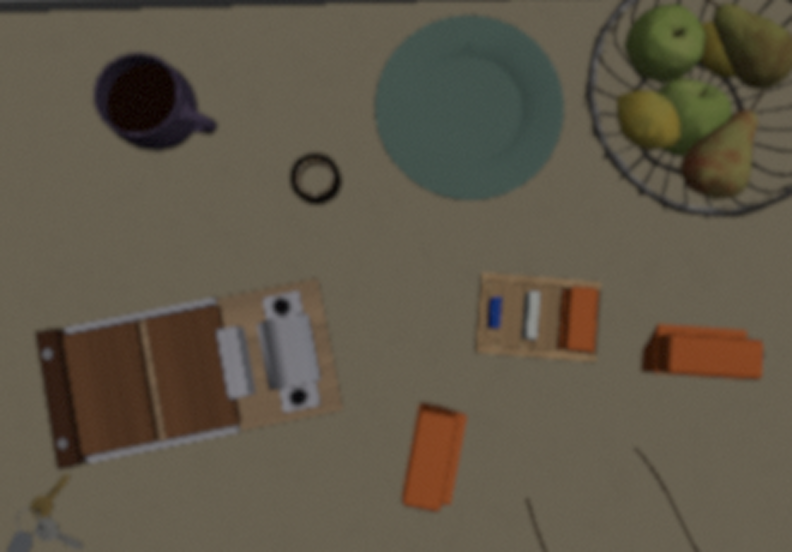

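The top picture shows the frame on the left, with its stop at px (250,237), and the rack at (355,223) holding blue, white and an orange wedge. Two orange look-alikes stand loose at (312,280) and (425,238). Next I'll take wrist close-ups of the rack and the gap.

```bash
cat > h.py <<'E'
from cell import bot
import cv2,numpy as np
from scipy.spatial.transform import Rotation as R
def quat(yaw):
    """tool down, tool y along world direction yaw"""
    y=np.array([np.cos(yaw),np.sin(yaw),0]); z=np.array([0,0,-1.]); x=np.cross(y,z)
    q=R.from_matrix(np.c_[x,y,z]).as_quat(); return q[[3,0,1,2]]
def w2c(name):
    c=bot.calibration(name)
    if name!="wrist": return c["mtx"],c["extrinsics"]
    T=np.eye(4); q=np.array(bot.read_tool_rot()); T[:3,:3]=R.from_quat(q[[1,2,3,0]]).as_matrix(); T[:3,3]=bot.read_position()
    return c["mtx"],np.linalg.inv(T@c["hand_eye"])
def unproj(K,E,uv,z):
    d=E[:3,:3].T@np.linalg.solve(K,[uv[0],uv[1],1]); o=-E[:3,:3].T@E[:3,3]
    return (o+d*(z-o[2])/d[2])
def proj(K,E,P):
    p=(E[:3,:3]@np.atleast_2d(P).T+E[:3,3:]); p=K@p; return (p[:2]/p[2]).T
def snap(tag):
    K,E=w2c("wrist"); im=bot.camera("wrist"); cv2.imwrite(f"pics/{tag}.png",im[:,:,::-1]); np.savez(f"pics/{tag}.npz",K=K,E=E); return K,E
E
python3 - <<'E'
from h import *
K,E=w2c("top")
f=lambda u,v,z:unproj(K,E,(u/2.4+130,v/2.4+90),z)
a,b=f(320,279,.01),f(343,405,.01); print("frame",a,b,np.linalg.norm(a-b))
yf=(a-b)[:2]; fy=np.arctan2(yf[1],yf[0]); xf=np.array([np.sin(fy),-np.cos(fy)])
gap=(a+b)[:2]/2-xf*.07; print("frame yaw(y axis)",fy,"gap approx",gap)
r=[f(483,272,.036),f(603,282,.036),f(597,362,.036),f(477,352,.036)]; rc=np.mean(r,0); ry=(r[0]+r[1]-r[2]-r[3])
rya=np.arctan2(ry[1],ry[0]); print("rack",rc,rya,np.linalg.norm(r[0]-r[1]),np.linalg.norm(r[0]-r[3]))
# camera sits at tool +x ; tool x = y cross z
for tag,c,yaw in (("rack1",rc[:2],rya),("gap1",gap,fy)):
    xt=np.array([-np.sin(yaw),np.cos(yaw)])
    for y in (yaw,):
        bot.move_pose([*(c+0.02*xt),0.19],quat(y)); bot.wait(.2); snap(tag); print(bot.read_clock(),np.round(bot.read_joint_positions(),2))
E
python3 - <<'E'
import cv2
for t in("rack1","gap1"):
    im=cv2.imread(f"pics/{t}.png"); cv2.imwrite(f"pics/{t}b.png",cv2.resize(im[20:400,80:560],None,fx=1.57,fy=1.57,interpolation=cv2.INTER_CUBIC))
E
```

```text
frame [0.58493484 0.04230171 0.01      ] [0.45373526 0.02064986 0.01      ] 0.13297418430391889
frame yaw(y axis) 0.16355568674252458 gap approx [0.50793713 0.10054161]
rack [ 0.53844667 -0.18339713  0.036     ] -0.111725335746909 0.12239327009412261 0.08131517524103618
3.3667 [-0.43  0.38 -0.22  0.97 -0.    1.26]
4.7167 [ 0.09  0.3  -0.34  0.93 -0.    1.5 ]
```

View pics/rack1b.png

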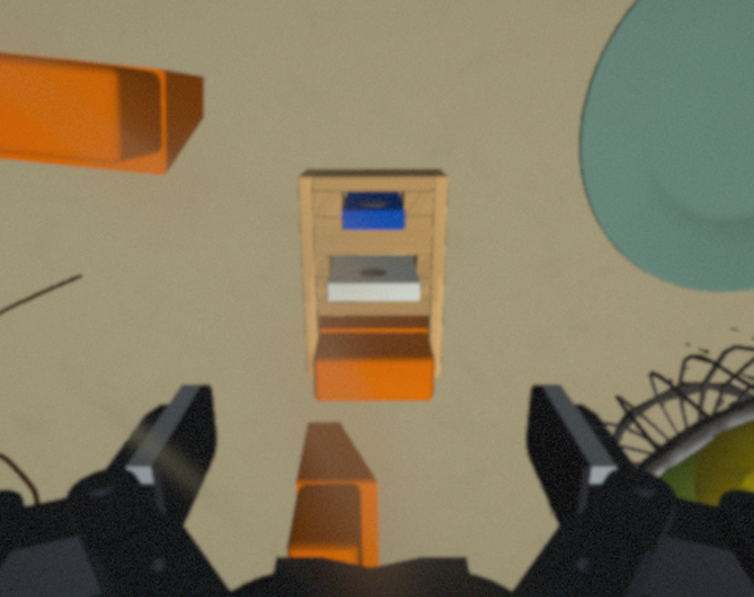

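View pics/gap1b.png

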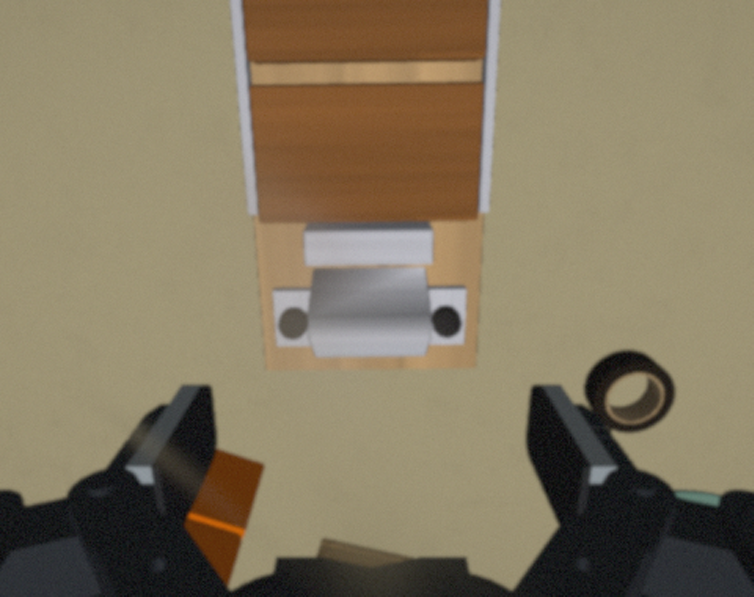

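Both views are level with the tool. Blue's top face is at crop (374,218), white's at (374,291) and the wedge's at (375,383). The jaw's front top edge is on row 265, the stop's top edge is near 335, and the frame's end is on row 368. Next I'll take subpixel edges.

```bash
cat > edges.py <<'E'
from h import *
def load(t): d=np.load(f"pics/{t}.npz"); return cv2.imread(f"pics/{t}.png").astype(float),d["K"],d["E"]
def peaks(p,th):
    g=np.gradient(p,axis=0); m=np.abs(g).sum(1); out=[]
    for i in range(2,len(m)-2):
        if m[i]>th and m[i]==m[i-2:i+3].max():
            w=m[i-2:i+3]; out.append((i+(w*np.arange(-2,3)).sum()/w.sum(),m[i]))
    return out
def rows(im,c0,c1,r0,r1,th=12): return [(round(r0+a,2),round(b)) for a,b in peaks(im[r0:r1,c0:c1].mean(1),th)]
def cols(im,r0,r1,c0,c1,th=12): return [(round(c0+a,2),round(b)) for a,b in peaks(im[r0:r1,c0:c1].mean(0),th)]
E
python3 - <<'E'
from edges import *
im,K,E=load("gap1"); X=lambda c:80+c/1.57; Y=lambda r:20+r/1.57
i=lambda *a:[int(round(v)) for v in a]
print("gap L",rows(im,*i(X(318),X(350)),*i(Y(40),Y(390)),th=8))
print("gap R",rows(im,*i(X(390),X(422)),*i(Y(40),Y(390)),th=8))
print("end L/R",rows(im,*i(X(275),X(300)),*i(Y(350),Y(385)),th=8),rows(im,*i(X(440),X(470)),*i(Y(350),Y(385)),th=8))
print("frame sides",cols(im,*i(Y(352),Y(364)),*i(X(255),X(490)),th=8))
print("jawtop cols",cols(im,*i(Y(242),Y(260)),*i(X(290),X(450)),th=8))
print("frame at jaw",cols(im,*i(Y(230),Y(262)),*i(X(240),X(500)),th=8))
im,K,E=load("rack1")
print("blue rows",rows(im,*i(X(350),X(398)),*i(Y(180),Y(245))),"cols",cols(im,*i(Y(211),Y(226)),*i(X(330),X(418))))
print("white rows L",rows(im,*i(X(332),X(355)),*i(Y(260),Y(312)),th=8),"R",rows(im,*i(X(393),X(416)),*i(Y(260),Y(312)),th=8),"cols",cols(im,*i(Y(284),Y(298)),*i(X(318),X(430))))
print("wedge rows L",rows(im,*i(X(322),X(360)),*i(Y(310),Y(415)),th=8),"R",rows(im,*i(X(390),X(428)),*i(Y(310),Y(415)),th=8),"cols",cols(im,*i(Y(372),Y(394)),*i(X(300),X(450))))
E
```

```text
gap L [(np.float64(59.88), 68), (np.float64(72.6), 55), (np.float64(161.08), 20), (np.float64(166.81), 69), (np.float64(189.66), 51), (np.float64(223.27), 14), (np.float64(228.95), 16), (np.float64(246.85), 28), (np.float64(255.01), 8)]
gap R [(np.float64(59.16), 69), (np.float64(72.0), 66), (np.float64(160.78), 25), (np.float64(166.09), 86), (np.float64(188.06), 33), (np.float64(196.96), 9), (np.float64(203.76), 13), (np.float64(217.8), 9), (np.float64(222.45), 16), (np.float64(229.81), 18), (np.float64(246.21), 31), (np.float64(254.65), 11)]
end L/R [(np.float64(255.37), 9)] [(np.float64(254.17), 12)]
frame sides [(np.float64(248.06), 9), (np.float64(280.17), 12), (np.float64(350.36), 13), (np.float64(383.13), 12)]
jawtop cols [(np.float64(273.77), 39), (np.float64(354.94), 47)]
frame at jaw [(np.float64(241.6), 11), (np.float64(273.74), 35), (np.float64(355.0), 42), (np.float64(387.52), 15)]
blue rows [(np.float64(141.82), 79), (np.float64(147.51), 12), (np.float64(153.17), 38), (np.float64(165.85), 84)] cols [(np.float64(297.59), 74), (np.float64(337.22), 83)]
white rows L [(np.float64(199.98), 73), (np.float64(211.2), 63)] R [(np.float64(199.78), 90), (np.float64(211.33), 65)] cols [(np.float64(288.32), 52), (np.float64(347.14), 66)]
wedge rows L [(np.float64(220.84), 44), (np.float64(229.08), 36), (np.float64(231.83), 37), (np.float64(248.92), 24), (np.float64(274.86), 47)] R [(np.float64(220.7), 54), (np.float64(228.14), 46), (np.float64(231.88), 49), (np.float64(248.12), 31), (np.float64(274.49), 63)] cols [(np.float64(279.92), 37), (np.float64(355.35), 63)]
```

Run:
```python
from edges import *
im,K,E=load("gap1"); U=lambda u,v,z:unproj(K,E,(u,v),z)
eL,eR=U(263,255.2,.01),U(370,254.3,.01)
d=(eR-eL)[:2]; print("end-edge dir yaw",np.arctan2(d[1],d[0]))
jl,jr=U(293,189.3,.05),U(338.5,188.1,.05)
bl,br=U(293,166.81,.032),U(338.5,166.09,.032)
cl,cr=U(293,59.88,.032),U(338.5,59.16,.032)
for p,q in((jl,jr),(bl,br),(cl,cr)): d=(q-p)[:2]; print(np.arctan2(d[1],d[0]))
yaw=np.arctan2(*( (br-bl+cr-cl)[:2][::-1])); print("yaw",yaw)
ey=np.array([np.cos(yaw),np.sin(yaw)]); ex=np.array([ey[1],-ey[0]])
# frame y centre from jaw cols, frame floor cols
mj=(U(273.77,177,.05)+U(354.94,177,.05))/2; print("jaw width",np.linalg.norm(U(273.77,177,.05)-U(354.94,177,.05)))
mf=(U(248.06,248,.01)+U(383.13,248,.01))/2; mf2=(U(241.6,178,.01)+U(387.52,178,.01))/2
print("ymid jaw,frame,frame2",mj[:2]@ey,mf[:2]@ey,mf2[:2]@ey)
xe=(eL+eR)[:2]@ex/2; x0=xe-.095
g=lambda r,z:(U(316,r,z)[:2]@ex-x0)*1e3
print("jaw front x=s:",g(188.7,.05),"jaw back",g(166.4,.05) ,"board end (crack shut at jaw back)",g(166.4,.032))
print("crack edges at z=.032",g(59.5,.032),g(72.3,.032))
print("stop rows z=.05:",[(r,round(g(r,.05),1)) for r in(197,203.8,218,222.9,229.4,246.5)])
O=x0*ex+((mj+mf+mf2)[:2]@ey/3)*ey; print("frame origin",O)
im,K,E=load("rack1"); U=lambda u,v,z:unproj(K,E,(u,v),z)
d=(U(342,199.78,.081)-U(299,199.98,.081))[:2]+(U(342,211.33,.081)-U(299,211.2,.081))[:2]; ry=np.arctan2(d[1],d[0]); print("rack yaw white",ry)
d=(U(340,274.49,.086)-U(297,274.86,.086))[:2]; print("wedge yaw",np.arctan2(d[1],d[0]))
for n,c,r,z in(("blue",(297.59,337.22),(153.17,165.85),.081),("white",(288.32,347.14),(199.9,211.27),.081),("wedge",(279.92,355.35),(248.5,274.7),.086)):
    p=U(np.mean(c),np.mean(r),z); print(n,p.round(4),"w",np.linalg.norm(U(c[0],r[0],z)-U(c[1],r[0],z)).round(4),"t",np.linalg.norm(U(c[0],r[0],z)-U(c[0],r[1],z)).round(4))
```

```text
end-edge dir yaw 0.1694981334402241
0.1877392101872301
0.17646577278453804
0.1751917559078904
yaw 0.17585862091539115
jaw width 0.0688064953378275
ymid jaw,frame,frame2 0.516204115857179 0.5158689476032252 0.5160509388010651
jaw front x=s: 11.68510165125855 jaw back -7.798707246289033 board end (crack shut at jaw back) -3.7929324257740262
crack edges at z=.032 -92.37063235988491 -82.60913132774415
stop rows z=.05: [(197, np.float64(19.1)), (203.8, np.float64(25.3)), (218, np.float64(38.6)), (222.9, np.float64(43.2)), (229.4, np.float64(49.4)), (246.5, np.float64(66.2))]
frame origin [0.50139219 0.12793264]
rack yaw white -0.11333405101353655
wedge yaw -0.10450406487621364
blue [ 0.5439 -0.1355  0.081 ] w 0.0293 t 0.0096
white [ 0.5401 -0.1715  0.081 ] w 0.0454 t 0.0093
wedge [ 0.5349 -0.2171  0.086 ] w 0.0598 t 0.0235
```

The crack is open about 10–11 mm. The stop's top edge is ambiguous but the floor gap looks like 27 mm or more. I'll place the narrow packer first, nudge the jaw shut with it, and then look again.

```bash
cat >> h.py <<'E'
FY=0.1759; RY=-0.112
EY=np.array([np.cos(FY),np.sin(FY)]); EX=np.array([EY[1],-EY[0]]); O=np.array([0.50139,0.12793])
def fp(x,y,z): return [*(O+x*EX+y*EY),z]
def fx(): p=bot.read_position(); d=np.array(p[:2])-O; return (d@EX*1e3).round(1),(d@EY*1e3).round(1),round(p[2]*1e3,1)
def pick(xy,z,opening,force,lift=.17):
    bot.move_pose([*xy,lift-.03],quat(RY)); bot.set_gripper(opening)
    bot.move_linear([*xy,z],speed=.1); bot.set_gripper(0,force)
    print("w",bot.read_gripper_width(),"F",bot.read_finger_force())
    bot.move_linear([*xy,lift],speed=.12)
    print("w",bot.read_gripper_width(),"t",bot.read_clock())
E
python3 - <<'E'
from h import *
pick((.5439,-.1355),.054,.62,40)
bot.move_pose(fp(.020,0,.16),quat(FY)); print(fx(),bot.read_clock())
f0=np.array(bot.read_ft_force())
print(bot.move_linear(fp(.020,0,.010+.030+.048),speed=.06,until_force=6),fx())   # foot 30 mm above floor
print(bot.move_linear(fp(.002,0,.088),speed=.03,until_force=8),fx(),np.array(bot.read_ft_force())-f0,bot.read_clock())
snap("n1"); print(bot.read_clock())
im=cv2.imread("pics/n1.png"); cv2.imwrite("pics/n1b.png",cv2.resize(im[:,80:560],None,fx=1.5,fy=1.5,interpolation=cv2.INTER_CUBIC))
E
```

```text
w 0.33760008784420653 F 39.681358337402344
w 0.33882032224759345 t 8.6167
(np.float64(20.8), np.float64(0.3), np.float64(159.9)) 9.5917
False (np.float64(20.0), np.float64(0.4), np.float64(88.4))
False (np.float64(3.5), np.float64(0.4), np.float64(88.4)) [ 0.75595256 -6.44511483  2.72199634] 11.6917
11.7417
```

View pics/n1b.png

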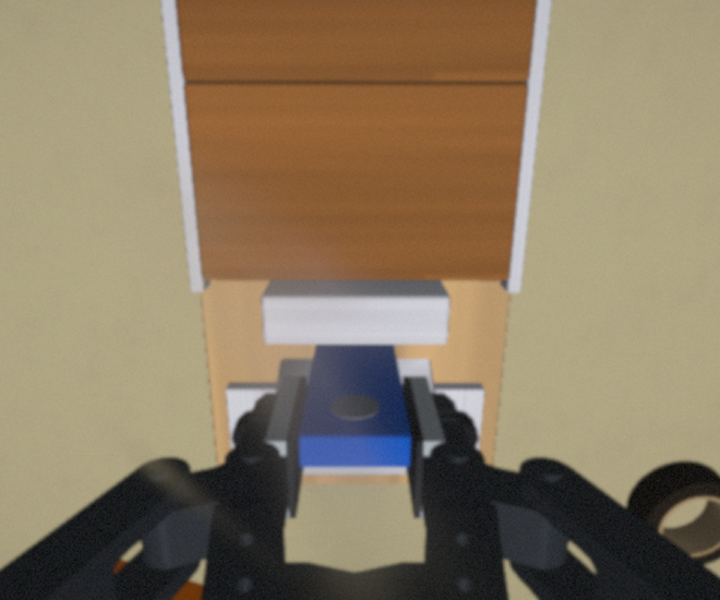

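The crack is shut, showing only a thin line at (355,81) of the crop, and the blue packer is held against the jaw. I'll lower it to the floor, release it and look at the gap.

Run:
```python
from h import *
bot.move_linear(fp(.0045,0,.088),speed=.05)
print(bot.move_linear(fp(.0045,0,.055),speed=.04,until_force=8),fx(),bot.read_ft_force())
bot.set_gripper(.55); bot.move_linear(fp(.0045,0,.15),speed=.15)
bot.move_pose(fp(.005,0,.19),quat(FY)); bot.wait(.2); snap("n2"); print(fx(),bot.read_clock())
im=cv2.imread("pics/n2.png"); cv2.imwrite("pics/n2b.png",cv2.resize(im[60:300,180:460],None,fx=2.5,fy=2.5,interpolation=cv2.INTER_CUBIC))
```

```text
True (np.float64(5.1), np.float64(-0.2), np.float64(58.8)) [-0.95493316 -1.22002348  5.44309371]
(np.float64(4.9), np.float64(-1.0), np.float64(188.6)) 14.2917
```

View pics/n2b.png

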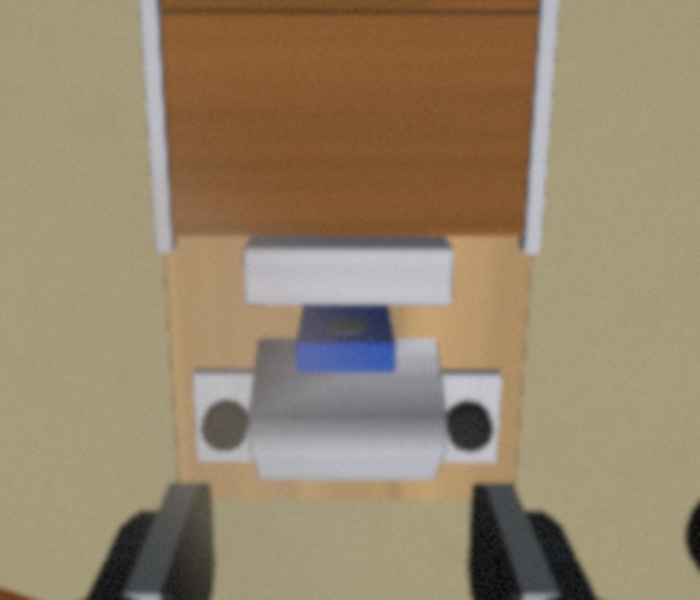

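Blue stands upright at the jaw, and the foot of the stop's slope now shows on crop row 340 beside it. I'll measure it.

Run:
```python
from edges import *
im,K,E=load("n2")
g=lambda u,r,z:((unproj(K,E,(u,r),z)[:2]-O)@EX*1e3).round(1)
c=lambda a:int(180+a/2.5); r=lambda a:int(60+a/2.5)
for n,a,b,t,z in (("footL",265,290,(325,355),.01),("footR",402,432,(325,355),.01),("end",200,500,(485,515),.01),("jaw",255,290,(290,320),.05),("jawR",402,440,(290,320),.05),("packer",302,390,(330,385),.085),("stop",270,430,(375,490),.05)):
    print(n,[(x,g(c((a+b)/2),x,z),w) for x,w in rows(im,c(a),c(b),r(t[0]),r(t[1]),th=5)])
```

```text
footL [(np.float64(194.87), np.float64(24.7), 36)]
footR [(np.float64(194.88), np.float64(24.7), 38)]
end [(np.float64(259.34), np.float64(95.0), 8)]
jaw [(np.float64(181.09), np.float64(0.0), 40)]
jawR [(np.float64(181.19), np.float64(0.1), 42)]
packer [(np.float64(196.75), np.float64(2.9), 32), (np.float64(208.22), np.float64(12.0), 41)]
stop [(np.float64(223.86), np.float64(39.0), 7), (np.float64(228.35), np.float64(43.3), 16), (np.float64(234.03), np.float64(48.7), 18), (np.float64(251.58), np.float64(66.0), 31)]
```

The foot edge gives G≈24.7 mm, but the top-edge features suggest 23 or 27, too close to the 25 mm limit to decide. I'll take a closer shot from straight above the gap.

Run:
```python
from edges import *
bot.move_pose(fp(.095,0,.14),quat(FY)); bot.wait(.2); snap("n3"); print(fx(),bot.read_clock())
im,K,E=load("n3")
c=proj(K,E,np.array([fp(.02,0,.01),fp(.0,.035,.05),fp(.095,-.035,.01)])); print(c)
u,v=c[0].astype(int); v0=max(v-60,0); cr=im[v0:v0+200,u-100:u+100].astype(np.uint8); cv2.imwrite("pics/n3b.png",cv2.resize(cr,None,fx=3,fy=3,interpolation=cv2.INTER_CUBIC)); print("crop",u-100,v0)
g=lambda r,z,uu=u:((unproj(K,E,(uu,r),z)[:2]-O)@EX*1e3).round(1)
for a,b in ((-32,-22),(22,32)):
    a,b=[int(proj(K,E,fp(.03,y/1e3,.03))[0][0]) for y in(a,b)]
    a,b=min(a,b),max(a,b)
    print([(x,w,"floor",g(x,.01,(a+b)/2),"top",g(x,.05,(a+b)/2)) for x,w in rows(im,a,b,2,260,th=5)])
```

```text
(np.float64(94.2), np.float64(0.5), np.float64(140.6)) 15.0333
[[316.23451595  95.6604772 ]
 [371.5836134   64.21075666]
 [273.97890868 190.07247221]]
crop 216 35
[(np.float64(30.76), 83, 'floor', np.float64(-24.8), 'top', np.float64(-19.2)), (np.float64(64.18), 54, 'floor', np.float64(-2.3), 'top', np.float64(0.0)), (np.float64(67.72), 29, 'floor', np.float64(0.1), 'top', np.float64(2.1)), (np.float64(101.78), 53, 'floor', np.float64(24.5), 'top', np.float64(23.0)), (np.float64(109.12), 6, 'floor', np.float64(30.0), 'top', np.float64(27.6)), (np.float64(119.87), 9, 'floor', np.float64(38.1), 'top', np.float64(34.5)), (np.float64(127.16), 7, 'floor', np.float64(43.6), 'top', np.float64(39.3)), (np.float64(132.12), 15, 'floor', np.float64(47.5), 'top', np.float64(42.6)), (np.float64(140.95), 14, 'floor', np.float64(54.4), 'top', np.float64(48.5)), (np.float64(146.9), 9, 'floor', np.float64(59.1), 'top', np.float64(52.5)), (np.float64(175.64), 23, 'floor', np.float64(82.7), 'top', np.float64(72.7)), (np.float64(190.09), 8, 'floor', np.float64(95.0), 'top', np.float64(83.2))]
[(np.float
[... 529 characters left out ...]
(np.float64(113.88), 14, 'floor', np.float64(33.5), 'top', np.float64(30.6)), (np.float64(120.14), 8, 'floor', np.float64(38.2), 'top', np.float64(34.7)), (np.float64(124.04), 10, 'floor', np.float64(41.2), 'top', np.float64(37.2)), (np.float64(131.61), 14, 'floor', np.float64(47.1), 'top', np.float64(42.2)), (np.float64(138.05), 14, 'floor', np.float64(52.1), 'top', np.float64(46.5)), (np.float64(142.03), 16, 'floor', np.float64(55.2), 'top', np.float64(49.2)), (np.float64(147.94), 11, 'floor', np.float64(59.9), 'top', np.float64(53.2)), (np.float64(175.86), 34, 'floor', np.float64(82.9), 'top', np.float64(72.8)), (np.float64(190.15), 13, 'floor', np.float64(95.1), 'top', np.float64(83.2))]
```

View pics/n3b.png

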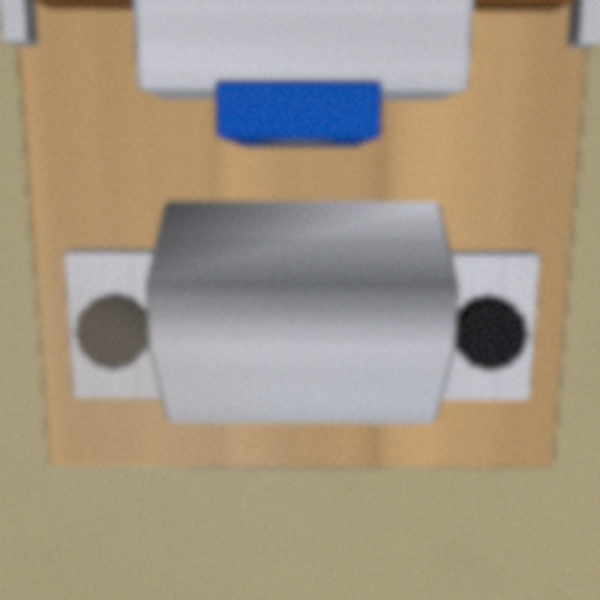

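G = 24.4 mm: on the same floor plane the jaw foot reads 0.1 and the frame end 95.0. That is under 25, so narrow packer plus wedge is enough, with the foot expected to end about 4 mm above the floor. The white packer stays in the rack, and I'll take the wedge now.

Run:
```python
from h import *
rx=np.array([np.sin(RY),-np.cos(RY)])
pick(np.array([.5349,-.2171])-.001*rx,.054,1.0,100)
bot.move_pose(fp(.0255,0,.16),quat(FY)); print(fx(),bot.read_clock())
print(bot.move_linear(fp(.0255,0,.010+.018+.048),speed=.06,until_force=10),fx(),np.round(bot.read_ft_force(),1))
print(bot.move_linear(fp(.0235,0,.076),speed=.03,until_force=10),fx(),np.round(bot.read_ft_force(),1),bot.read_clock())
```

```text
w 0.7070622718743318 F 108.35118770599365
w 0.7109774718833097 t 18.9583
(np.float64(26.4), np.float64(0.4), np.float64(160.0)) 20.175
False (np.float64(25.5), np.float64(0.4), np.float64(76.4)) [-1.   0.1 -0.5]
False (np.float64(23.9), np.float64(0.4), np.float64(76.4)) [-0.3 -1.9  0.9] 21.975
```

Run:
```python
from h import *
f0=np.array(bot.read_ft_force())
print(bot.move_linear(fp(.0235,0,.052),speed=.02,until_force=40),fx(),np.round(bot.read_ft_force()-f0,1),bot.read_gripper_width())
bot.wait(.5); print(fx(),np.round(bot.read_ft_force(),1),bot.read_finger_force(),bot.read_clock())
snap("w1"); im=cv2.imread("pics/w1.png"); cv2.imwrite("pics/w1b.png",cv2.resize(im[:,80:560],None,fx=1.5,fy=1.5,interpolation=cv2.INTER_CUBIC))
```

```text
True (np.float64(23.8), np.float64(0.2), np.float64(64.2)) [-0.9  2.4  4.8] 0.7102057580969916
(np.float64(23.8), np.float64(0.2), np.float64(64.2)) [-0.4  0.8  5.8] 108.750479221344 23.2083
```

View pics/w1b.png

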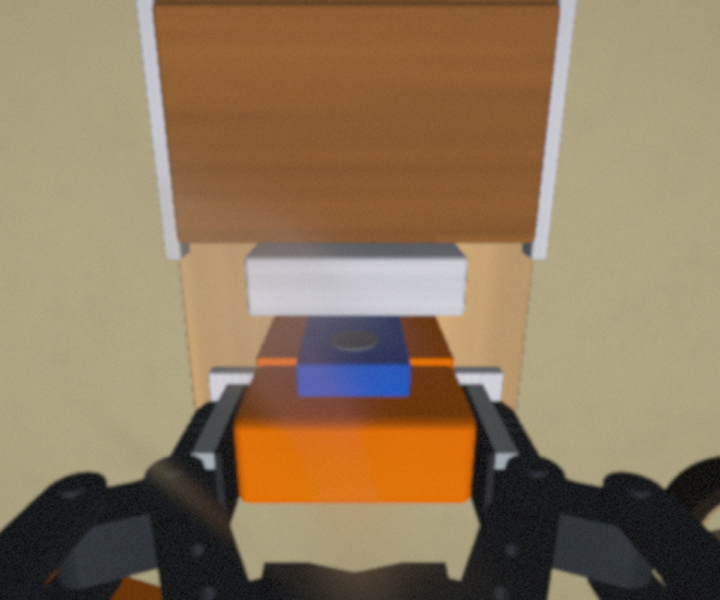

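The wedge sits at the stop about 6 mm above the floor, with blue upright against the jaw and the crack shut at the top of the picture. The force relaxed to 5 N, so I'll press further in small steps.

Run:
```python
from h import *
z=.0640
for i in range(16):
    z-=.0004
    bot.move_linear(fp(.0235,0,z),speed=.01,until_force=50); bot.wait(.15)
    f=np.array(bot.read_ft_force()); print(round(z*1e3,1),fx(),"Fx %.1f Fy %.1f Fz %.1f"%(f[:2]@EX,f[:2]@EY,f[2]))
    if f[2]>35 or np.linalg.norm(f)>70: break
print(bot.read_clock(),bot.read_gripper_width(),bot.read_finger_force())
```

```text
63.6 (np.float64(23.9), np.float64(0.2), np.float64(64.2)) Fx 3.9 Fy -1.3 Fz 9.5
63.2 (np.float64(23.8), np.float64(0.2), np.float64(64.2)) Fx 4.6 Fy -3.4 Fz 13.2
62.8 (np.float64(23.8), np.float64(0.2), np.float64(64.2)) Fx 3.6 Fy -3.1 Fz 16.9
62.4 (np.float64(23.8), np.float64(0.2), np.float64(64.2)) Fx 4.1 Fy -4.7 Fz 20.1
62.0 (np.float64(23.8), np.float64(0.2), np.float64(64.2)) Fx 3.8 Fy -5.7 Fz 24.7
61.6 (np.float64(23.9), np.float64(0.2), np.float64(64.1)) Fx 3.8 Fy -7.0 Fz 28.6
61.2 (np.float64(23.8), np.float64(0.2), np.float64(64.1)) Fx 3.6 Fy -8.4 Fz 31.1
60.8 (np.float64(23.8), np.float64(0.2), np.float64(64.1)) Fx 3.2 Fy -9.3 Fz 35.7
26.5083 0.7047256602241226 113.10351133346558
```

The wedge no longer moves while Fz rises steadily to 36 N, so it is tight. I'll check the crack and jaw once more before handing in.

Run:
```python
from edges import *
bot.wait(.3); snap("w2"); im,K,E=load("w2")
g=lambda u,r,z:((unproj(K,E,(u,r),z)[:2]-O)@EX*1e3).round(1)
a,b=[int(proj(K,E,fp(0,y,.05))[0][0]) for y in(-.033,.033)]; r=int(proj(K,E,fp(0,0,.05))[0][1]); print(a,b,r)
for s in((a,a+14),(b-14,b)): print([(x,g(np.mean(s),x,.05)) for x,w in rows(im,*s,r-12,r+12)])
print("crack edges",[(x,g(316,x,.032),w) for x,w in rows(im,200,440,0,20,th=6)])
print("packer",[(x,g(316,x,.085),w) for x,w in rows(im,298,332,215,275,th=10)])
cv2.imwrite("pics/w2b.png",cv2.resize(im[:280,160:480].astype(np.uint8),None,fx=2.1,fy=2.1,interpolation=cv2.INTER_CUBIC))
print(np.round(bot.read_ft_force(),1),bot.read_clock())
```

```text
249 384 209
[(np.float64(210.01), np.float64(0.2))]
[(np.float64(210.09), np.float64(0.5))]
crack edges [(np.float64(2.96), np.float64(-92.5), 26)]
packer [(np.float64(231.39), np.float64(-3.6), 12), (np.float64(233.91), np.float64(-2.5), 15), (np.float64(242.88), np.float64(1.3), 31), (np.float64(264.23), np.float64(10.7), 63)]
[-9.3 -4.7 35.8] 26.8583
```

View pics/w2b.png

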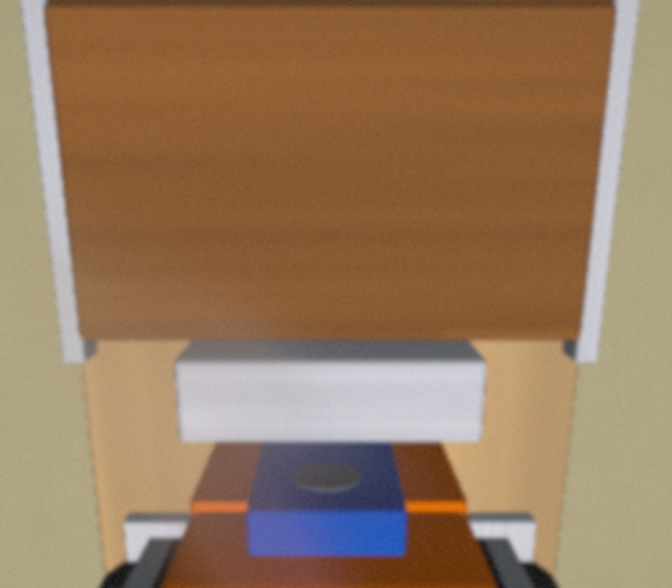

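The crack line at (330,5) is thin and closed. The jaw edge reads x≈0.3 mm and blue spans 1–11 mm, so it is clamped against the wedge. I'm handing in.

```bash
python3 -c "
from cell import bot
print(bot.close_job(),bot.read_ft_force())"
```

```text
the job is handed in; nothing more can be done
the job is handed in; nothing more can be done
```

I handed the job in at about 27 s of the 67 s allowed; no verdict came back. The crack is shut (about 0.3 mm by camera), with the blue packer standing between the jaw and the wedge. The wedge is tight and still gripped and pressed at about 36 N, and I left the white packer in the rack because the gap measured 24.4 mm, under the 25 mm limit.

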